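# Turn the glazed tiles over in the tipping tray and lean them on the ledge

### The arm

A 6-joint arm with a two-finger parallel gripper is mounted at the origin on the work surface. World frame = base frame: x ahead of the robot, y to its left, z up, the work surface at z = 0. Lengths are in m, angles in rad, forces in N, time in s.
With the tool pointing down it reaches from about 0.275 to 0.725 m from the base axis. Payload 15.9 kg.
Tool frame: the origin (TCP) lies midway between the tips of the shut fingers; the grasp point (between the pads) lies 19 mm behind it; z points along the fingers, y is the line along which they close (so a half turn about z gives the same grasp; the last joint's range is limited). The gripper opens to 85 mm and grips with 20 to 120 N. Pads are 22 mm wide; open, the fingers measure 114 mm over their backs; the gripper's body (76 mm by 85 mm) begins 54 mm behind the grasp point. The pads swing forward as they close: fully open they stand 13 mm farther back than shut.
Start: joints at [1.242, 0.213, -0.034, 1.323, 0, 1.571], TCP at [0.161, 0.473, 0.231] pointing down, gripper open.
Joint ranges: [-2.98, 2.98], [-0.74, 1.72], [-1.14, 1.35], [-2.1, 2.04], [-1.57, 1.44], [-3.14, 3.14]. Speed limits (rad/s): [1.89, 1.89, 2.39, 2.57, 3.14, 3.14].

### API

Orientations are given as a unit quaternion [w, x, y, z].
In Python, from station import ctrl, read_camera, calibration gives the robot as it stands.
- The arm moves only by the tool drive_tool, never from a script. Its argument "series" is a list of rows, each a list of 5 numbers: the shift along the world's x, y, z in m, then the turn about the world's z in rad, then the closure, from -1 (fully open) to 1 (shut). In form: [[tx, ty, tz, yaw, claw], ...]. A call has 1 to 12 rows; each row is the pose to reach, as a shift and turn from the pose commanded when the call began; what a row does not reach only later rows make up. A row lasts 1/10 s, in which the tool goes at most 50 mm and 8.59 degrees, less where a joint would pass 70% of its speed; a pose out of reach is approached as far as the arm can. A call with a gripper value outside its range is refused whole. The fingers move at their own pace and stop on an object; "newtons" is the grip in N (left out, the last holds). Time passes only in rows, so rows that repeat a pose let the fingers close. It gives the time, the measured TCP pose, the force, the opening and the grip force at its end, in the units of the state.
- ctrl.get_obs(): the state, without advancing time (a new reading comes with each control period).
- read_camera(name): name is "scene" or "side" or "wrist"; returns (picture, depth): 420x560x3 uint8, blue, green, red; 420x560 float32, m along the optical axis (not along the pixel's ray), 0 where there is no reading.
- calibration(name): a dict with "K" (3x3 intrinsics, pixels), "k1" (the pictures are not rectified: a ray, as slopes to the right and down, at radius r is drawn at 1 + k1 r^2 times it, then the intrinsics apply), "R" (3x3) and "t" (3): a world point X has camera coordinates R X + t; the wrist camera has in their place "T_tool_cam" (4x4, takes a point from camera to tool coordinates, whose origin is the TCP and whose axes are the flange's). Camera axes: x right, y down, z forward; pixel columns grow to the right and rows downward; lengths in m; the calibration is good to about 2 mm. A picture is of the moment at which its call begins: read the wrist's pose just before it. calibration takes no time and is no camera call.
- ctrl.hand_in(): hands the job in; it is judged then, once.
The state is a dict: "time_s": time; "qpos": joint angles; "qvel": joint speeds; "effort": joint torques, N m; "position": TCP position; "tool_rot": TCP orientation; "ft_force": force on the tool from outside, world axes, zero at the start; "ft_torque": the same for the moment, N m; "finger_gap": finger opening in m; "finger_force": force on a finger pad.
Only numpy, scipy, OpenCV 4.12 (cv2) and the standard library are available. Lean on these libraries where they do the work, as an engineer would, in place of code of your own. Each camera call takes 0.05 s, during which the arm holds its last target. There are 200 camera calls.

### The job

The two or three tiles lying glaze down are to go on show: lower the hinged tray flat, lay all of them in it side by side with the glaze still down, then swing the tray over by its red handle so that they slide and tumble together, glaze up, onto the cork bed. Swing the tray back down flat, and lean each tile on the stone ledge: standing on a short edge, foot behind the lip, back against the top of the rear wall, glaze outwards. Leave the mister, cloche, scoop and clip where they are.

Things in the scene. Friction and masses are not known exactly. Their poses are not given: they have to be found in the camera images.
- tile_blue: flat blue tile, 80 (its x) x 56 (its y) x 12 mm (its z), about 120 g; origin at its centre; bare terracotta on its +z face, blue glaze with a white diamond on its -z face (at the start the glaze is underneath, z up). It can be gripped across its 56 mm. Two or three of the three tiles are present
- tile_green: flat green tile, 80 (its x) x 56 (its y) x 12 mm (its z), about 120 g; origin at its centre; bare terracotta on its +z face, green glaze with a white diamond on its -z face (at the start the glaze is underneath, z up). It can be gripped across its 56 mm. Two or three of the three tiles are present
- tile_yellow: flat yellow tile, 80 (its x) x 56 (its y) x 12 mm (its z), about 120 g; origin at its centre; bare terracotta on its +z face, yellow glaze with a white diamond on its -z face (at the start the glaze is underneath, z up). It can be gripped across its 56 mm. Two or three of the three tiles are present
- tipper: fixed base of the tipping tray; origin on the table under the middle of the hinge axis, which runs along its x, 40 mm up. On the +y side is the fixed cork bed: floor 40 mm above the table, 290 mm along x, y = 0 to 155 mm, 12 mm high walls on three sides, none at the hinge. On the -y side is the hinged metal tray, level with the bed when flat
- leaf (a joint): angle of the hinged tray, rad: 0 flat (stop), pi/2 upright, 2.0 far stop, leaning over the bed. The stiff hinge stays where it is left; 2 to 8 N at the handle moves it; the handle's arc has radius 185 mm about the hinge. Tiles in it slide to the hinge and, beyond about 1.8, tumble onto the bed
- tray_floor (a point): middle of the inner floor of the hinged tray, 65 mm from the hinge axis; it turns with the tray: x along the hinge, y towards the hinge, z out of the floor. Inner floor 290 mm (x) x 130 mm (y); sides 16 mm high, outer rim 10 mm high, open at the hinge
- tray_handle (a point): middle of the tray's red round handle bar, 12 mm thick, 120 mm long, parallel to the hinge, 53 mm clear beyond the tray's outer rim, in the plane of the tray floor (185 mm from the hinge axis), held by a 10 mm thick rod at each end
- ledge: fixed limestone ledge, 310 mm along its x; origin on the table under the inner face of its front lip. Floor 40 mm above the table; lip 14 mm above that floor, 12 mm thick, inner face at y = 0; back wall's front face at y = 54 mm, its top 45 mm above the floor. It is as deep as a tile leaning on it at 45 degrees needs
- ledge_foot (a point): middle of the foot line: on the ledge's floor at the inner face of the lip; axes as ledge. A tile standing on a short edge, foot on the floor behind the lip, back on the top edge of the back wall, leans at 45 degrees with its centre about 33 mm behind (+y) and 33 mm above this line, glaze looking up and to -y
- cloche: clear glass bell, 132 mm across, 165 mm tall; origin at or near the middle of its underside; a bystander, to be left alone
- mister: green plastic spray bottle, 72 mm across, 161 mm tall; origin at or near the middle of its underside; a bystander, to be left alone
- scoop: stainless scoop with wooden handle, about 175 mm long, lying; origin at or near the middle of its underside; a bystander, to be left alone
- clip: orange spring clip, 75 mm long, lying; origin at or near the middle of its underside; a bystander, to be left alone
Things that resemble listed ones, but are neither listed nor needed, are in the scene too. Leave any pink or purple look-alike of the tile_blue alone.

How it is judged:
By the outcome, as a careful person would: the job done as asked, in the order asked, and still so for the second after the job is handed in, with the robot touching nothing.
Of tile_blue, tile_green, tile_yellow only 2 to 3 are there at a start; the rules pass over those that are not, and their reading is None.
At some moment in a run one of tile_blue, tile_green, tile_yellow may be knocked a few centimetres aside while the robot is not near it.
Once in a run the grip may slacken for a moment while it holds something.
It also fails if it takes over 210 s, if anything falls off the work surface, if the arm or the gripper's body presses on something with over 40 N, if the wrist force passes 120 N, or if a joint passes its speed limit or range.

## Working session

There is one attempt and no reset: what is moved stays moved. The work goes in short steps, Python scripts to look and compute and a tool call to move; the robot and the scene stay as the last step left them, time stands still between calls to the robot, and variables do not carry over. Pictures are saved under pics/ and viewed, at most 14 in all, crops included, and the job is handed in when it is done.

Besides the shell and the picture viewer there is one more tool, called after "Call:" as a command line: name --pt "numbers of a row" for each row, then --argument value for the rest. drive_tool: Moves the arm, as the interface text tells. Its arguments: {"type":"object","properties":{"series":{"type":"array"},"newtons":{"type":"number"}},"required":["series"]}

```bash
ls; mkdir -p pics
cat > h.py <<'E'
import numpy as np, cv2
from station import ctrl, read_camera, calibration
from scipy.spatial.transform import Rotation as Ro
def campose(n):
    c=calibration(n)
    if n=='wrist':
        o=ctrl.get_obs(); q=o['tool_rot']; T=np.eye(4); T[:3,:3]=Ro.from_quat([q[1],q[2],q[3],q[0]]).as_matrix(); T[:3,3]=o['position']
        W=T@np.array(c['T_tool_cam']); return c,W[:3,:3],W[:3,3]
    R=np.array(c['R']);t=np.array(c['t']); return c,R.T,-R.T@t
def rays(c,uv):
    K=np.array(c['K']); d=np.array([c['k1'],0,0,0,0],float)
    return cv2.undistortPoints(np.array(uv,float).reshape(-1,1,2),K,d,None,None,None).reshape(-1,2) if False else cv2.undistortPoints(np.array(uv,float).reshape(-1,1,2),K,d).reshape(-1,2)
def toplane(cp,uv,z):
    c,R,o=cp; r=rays(c,uv); D=np.c_[r,np.ones(len(r))]@R.T
    return o+D*((z-o[2])/D[:,2])[:,None]
def cloud(cp,depth):
    c,R,o=cp; v,u=np.mgrid[0:420,0:560]; r=rays(c,np.stack([u,v],-1).reshape(-1,2).astype(float))
    P=np.c_[r,np.ones(len(r))]*depth.reshape(-1,1)
    return (P@R.T+o).reshape(420,560,3)
def shot(n):
    cp=campose(n); im,d=read_camera(n); return cp,im,d
E
python3 - <<'E'
from h import *
for n in ('scene','side'):
    cp,im,d=shot(n); cv2.imwrite(f'pics/{n}0.png',im); np.savez(f'{n}0.npz',im=im,d=d); print(n,cp[2],cp[1][:,2])
o=ctrl.get_obs(); print(o)
E
```

```text
pics
scene [1.49642528 0.21300816 1.13865366] [-0.66514693 -0.1419356  -0.7330988 ]
side [ 0.27919543 -0.80825235  0.7726921 ] [ 0.21473186  0.7403448  -0.63700849]
{'time_s': 0.1, 'qpos': array([ 1.24199928e+00,  2.13289050e-01, -3.49684830e-02,  1.32352576e+00,
        1.34937843e-05,  1.57079239e+00]), 'qvel': array([-0.00133541, -0.00030119,  0.00262577, -0.00040459,  0.00124579,
       -0.00038647]), 'effort': array([ 1.96285202e-05, -6.87255120e+01,  4.87805414e+01,  1.22462522e-02,
        5.94153062e-05,  1.04496311e-05]), 'position': array([0.16134882, 0.47292539, 0.23088566]), 'tool_rot': array([-8.74200661e-05,  1.63657032e-01,  9.86517173e-01, -4.85726532e-04]), 'ft_force': array([ 0.00033253, -0.10146676,  0.16150573]), 'ft_torque': array([ 0.07740388, -0.01472896,  0.01544887]), 'finger_force': 0.0, 'finger_gap': 0.0856168110713751}
```

View pics/scene0.png

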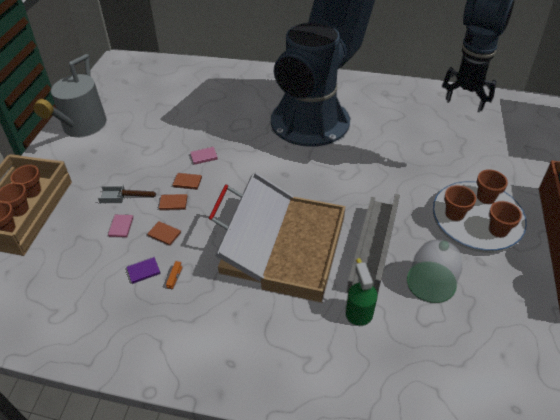

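View pics/side0.png

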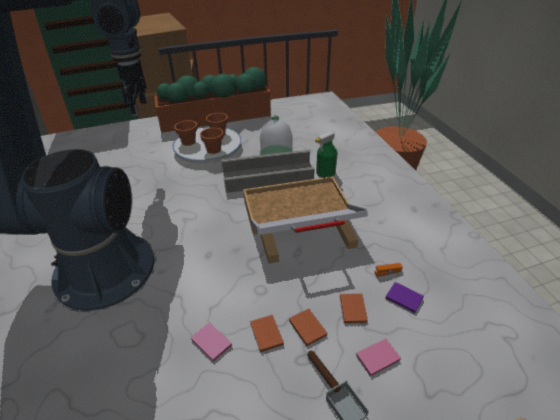

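The pictures show three terracotta-up tiles: scene (187,181), (173,202), (164,232), matching side (267,333), (308,326), (354,308). There are also pink and purple look-alikes. The tray is raised, with its red handle at scene (218,203). The bed is at (305,240) and the ledge at (375,240).

```bash
cat >> h.py <<'E'
def tiles(cp,im,z,lo=(3,120,70),hi=(16,255,255),amin=80,roi=None):
    hsv=cv2.cvtColor(im,cv2.COLOR_BGR2HSV); m=cv2.inRange(hsv,lo,hi); m=cv2.morphologyEx(m,cv2.MORPH_OPEN,np.ones((3,3),np.uint8))
    out=[]
    for c in cv2.findContours(m,cv2.RETR_EXTERNAL,cv2.CHAIN_APPROX_NONE)[0]:
        if cv2.contourArea(c)<amin: continue
        P=toplane(cp,c.reshape(-1,2),z); (x,y),(w,h),a=cv2.minAreaRect((P[:,:2]*1000).astype(np.float32))
        if w<h: w,h,a=h,w,a+90
        out.append((round(x),round(y),round(w),round(h),round((a+90)%180-90,1),c.reshape(-1,2).mean(0).round().tolist()))
    return out
E
python3 - <<'E'
from h import *
for n in ('scene','side'):
    f=np.load(f'{n}0.npz'); cp=campose(n); im,d=f['im'],f['d']; C=cloud(cp,d)
    print(n)
    for t in tiles(cp,im,.012):
        if 60<t[2]<110: print(t)
    hsv=cv2.cvtColor(im,cv2.COLOR_BGR2HSV); m=cv2.inRange(hsv,(0,190,90),(3,255,255))|cv2.inRange(hsv,(176,190,90),(180,255,255))
    P=C[(m>0)&(d>0)]; 
    k=(P[:,0]<1.0)&(P[:,0]>.2)&(abs(P[:,1])<.6)&(P[:,2]<.35); P=P[k]
    if len(P)>5:
        c=P.mean(0); u=np.linalg.svd(P-c)[2][0]; s=(P-c)@u; print('handle n',len(P),c,u,s.min(),s.max())
    # cork rect, white tray plane
    if n=='scene': pts={'cork':[(300,215),(330,225),(265,265),(310,280)],'tray':[(262,200),(250,230),(240,250),(270,215),(235,240)],'ledge':[(392,205),(378,205),(386,208),(370,270),(355,265)]}
    else: pts={'cork':[(260,200),(330,190),(340,205),(270,215)],'tray':[],'ledge':[(265,160),(300,156),(265,182),(300,178)]}
    for k,v in pts.items(): print(k,[C[b,a].round(3).tolist() for a,b in v])
E
```

```text
scene
(740, -245, 85, 25, -0.6, [174.0, 274.0])
(605, -322, 80, 54, 73.4, [164.0, 233.0])
(334, 615, 74, 28, -16.5, [496.0, 208.0])
(483, -338, 78, 54, -79.4, [173.0, 201.0])
(293, 480, 81, 31, -15.4, [452.0, 193.0])
(386, -325, 77, 54, -85.7, [187.0, 180.0])
(198, 584, 80, 29, -17.9, [484.0, 177.0])
handle n 77 [ 0.57955664 -0.1552717   0.14101007] [ 0.99734124 -0.07238299 -0.0084358 ] -0.06683416077092574 0.05852410115786406
cork [[0.49, 0.049, 0.037], [0.513, 0.138, 0.039], [0.684, -0.009, 0.041], [0.708, 0.114, 0.038]]
tray [[0.494, -0.058, 0.082], [0.606, -0.066, 0.079], [0.68, -0.074, 0.081], [0.525, -0.029, 0.059], [0.657, -0.093, 0.091]]
ledge [[0.445, 0.3, 0.08], [0.418, 0.263, 0.045], [0.413, 0.288, 0.032], [0.653, 0.261, 0.044], [0.648, 0.221, 0.049]]
side
(380, -331, 79, 54, -87.4, [266.0, 333.0])
(475, -344, 79, 55, -77.7, [307.0, 326.0])
(598, -328, 80, 54, 72.6, [353.0, 308.0])
(740, -244, 79, 34, -2.5, [388.0, 269.0])
(432, 660, 102, 58, 78.1, [215.0, 133.0])
handle n 93 [ 0.56837808 -0.16094362  0.14177257] [-0.99795372  0.06384971  0.00340448] -0.06277523552481029 0.059162045884403304
cork [[0.483, 0.112, 0.04], [0.709, 0.088, 0.045], [0.71, 0.012, 0.04], [0.493, 0.034, 0.039]]
tray []
ledge [[0.549, 0.292, 0.068], [0.672, 0.275, 0.07], [0.529, 0.224, 0.024], [0.65, 0.211, 0.023]]
```

Call:
drive_tool --pt "0.02 -0.03 0.01 0.1 -0.3" --pt "0.05 -0.06 0.01 0.2 -0.3" --pt "0.08 -0.1 0.01 0.26 -0.3" --pt "0.11 -0.14 0.01 0.26 -0.3" --pt "0.14 -0.18 0.01 0.26 -0.3" --pt "0.17 -0.22 0.01 0.26 -0.3" --pt "0.2 -0.26 0.01 0.26 -0.3" --pt "0.22 -0.3 0.01 0.26 -0.3" --pt "0.25 -0.34 0.01 0.26 -0.3" --pt "0.27 -0.38 0.01 0.26 -0.3" --pt "0.29 -0.42 0.01 0.26 -0.3" --pt "0.31 -0.46 0.01 0.26 -0.3" --newtons 30

```text
time_s: 1.3
position: [0.4718, 0.0113, 0.2412]
tool_rot: [-0.0, 0.035, 0.999, 0.0]
ft_force: [0.9, 1.0, 0.3]
finger_gap: 0.0552
finger_force: 0.0
```

Call:
drive_tool --pt "0.02 -0.04 0 0 -0.3" --pt "0.05 -0.08 0 0 -0.3" --pt "0.07 -0.12 -0.01 0 -0.3" --pt "0.09 -0.15 -0.02 0 -0.3" --pt "0.1 -0.17 -0.03 0 -0.3" --pt "0.102 -0.171 -0.03 0 -0.3" --pt "0.102 -0.171 -0.03 0 -0.3" --pt "0.102 -0.171 -0.03 0 -0.3"

```text
time_s: 2.1
position: [0.5733, -0.1571, 0.2117]
tool_rot: [0.0, 0.034, 0.999, 0.0]
ft_force: [-0.8, -0.3, 0.7]
finger_gap: 0.0552
finger_force: 0.0
```

Run:
```python
from h import *
o=ctrl.get_obs(); print(o['position'],o['tool_rot'],o['finger_gap'],o['time_s'],o['qpos'])
cp,im,d=shot('wrist'); cv2.imwrite('pics/w1.png',im); C=cloud(cp,d)
hsv=cv2.cvtColor(im,cv2.COLOR_BGR2HSV); m=cv2.inRange(hsv,(0,190,60),(3,255,255))|cv2.inRange(hsv,(176,190,60),(180,255,255))
P=C[(m>0)&(d>0)]
if len(P)>9: c=np.median(P,0);P=P[np.linalg.norm(P-c,axis=1)<.09];c=P.mean(0); u=np.linalg.svd(P-c)[2][0]; s=(P-c)@u; print(len(P),c,u,s.min(),s.max(),P[:,2].max())
```

```text
[ 0.57327972 -0.15706728  0.21166266] [7.47071499e-05 3.40916119e-02 9.99418707e-01 6.91431793e-05] 0.05516040075830501 2.1 [-2.67507622e-01  4.15875929e-01  1.95756788e-01  1.35056381e+00
  1.69095414e-04 -1.99311174e-01]
2500 [ 0.56649219 -0.15637499  0.14253552] [ 0.99808857 -0.0616979   0.00354522] -0.06077612485553033 0.06750253837670621 0.14548550453952327
```

View pics/w1.png

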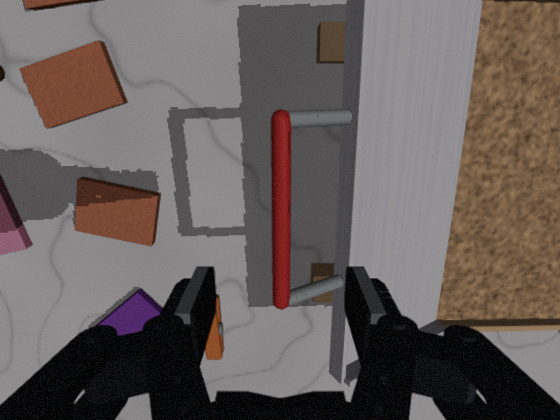

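The handle bar runs (281,115)-(281,300), centred under the fingers. Next I lower onto it, grip, and swing it down.

Call:
drive_tool --pt "-0.003 0.001 -0.04 0 -0.3" --pt "-0.003 0.001 -0.08 0 -0.3" --pt "-0.003 0.001 -0.092 0 -0.3" --pt "-0.003 0.001 -0.092 0 0.2" --pt "-0.003 0.001 -0.092 0 0.8" --pt "-0.003 0.001 -0.092 0 1" --pt "-0.003 0.001 -0.092 0 1" --pt "-0.003 0.001 -0.092 0 1" --newtons 40

```text
time_s: 2.95
position: [0.5716, -0.1571, 0.1206]
tool_rot: [0.001, 0.034, 0.999, -0.0]
ft_force: [3.6, -1.1, 2.1]
finger_gap: 0.0105
finger_force: 39.1
```

Call:
drive_tool --pt "0 -0.005 -0.009 0 1" --pt "0 -0.01 -0.018 0 1" --pt "-0.001 -0.014 -0.028 0 1" --pt "-0.001 -0.018 -0.038 0 1" --pt "-0.001 -0.021 -0.048 0 1" --pt "-0.001 -0.024 -0.059 0 1" --pt "-0.001 -0.026 -0.07 0 1" --pt "-0.001 -0.028 -0.08 0 1" --pt "-0.001 -0.029 -0.09 0 1" --pt "-0.001 -0.029 -0.099 0 1" --pt "-0.001 -0.029 -0.102 0 1"

```text
time_s: 4.05
position: [0.5709, -0.1843, 0.0189]
tool_rot: [0.002, 0.034, 0.999, 0.001]
ft_force: [-0.9, 21.0, 30.6]
finger_gap: 0.0106
finger_force: 46.8
```

Call:
drive_tool --pt "0 0.0 0.002 0 0" --pt "0 0.0 0.002 0 -0.3" --pt "0 0.0 0.002 0 -0.3" --pt "0 0 0.05 0 -0.3" --pt "0 0 0.1 -0.1 -0.3" --pt "-0.01 -0.02 0.15 -0.25 -0.6" --pt "-0.02 -0.04 0.2 -0.4 -0.6" --pt "-0.03 -0.07 0.25 -0.55 -0.6" --pt "-0.04 -0.1 0.3 -0.7 -0.6" --pt "-0.06 -0.13 0.31 -0.85 -0.6" --pt "-0.08 -0.16 0.31 -1.0 -0.6" --pt "-0.08 -0.195 0.31 -1.15 -0.6"

```text
time_s: 5.25
position: [0.4875, -0.383, 0.3294]
tool_rot: [0.001, 0.575, 0.818, -0.0]
ft_force: [1.6, -0.7, 0.5]
finger_gap: 0.0683
finger_force: 0.0
```

Call:
drive_tool --pt "0 0 0 -0.15 -0.6" --pt "0 0 0 -0.3 -0.6" --pt "0 0 0 -0.35 -0.6" --pt "0 0 0 -0.35 -0.6" --pt "0 0 0 -0.35 -0.6"

```text
time_s: 5.75
position: [0.4893, -0.3809, 0.327]
tool_rot: [-0.0, 0.706, 0.708, -0.0]
ft_force: [0.1, 0.0, -0.3]
finger_gap: 0.0685
finger_force: 0.0
```

```bash
cat >> h.py <<'E'
def info():
    o=ctrl.get_obs(); q=o['tool_rot']; R=Ro.from_quat([q[1],q[2],q[3],q[0]]).as_matrix(); ya=np.degrees(np.arctan2(R[1,1],R[0,1]))
    print('t',round(o['time_s'],2),'pos',(o['position']*1000).round(1),'tooly deg',((ya+90)%180-90).round(2),'gap',round(o['finger_gap']*1000,1),'q1,q6',o['qpos'][[0,5]].round(2),'F',o['ft_force'].round(1))
E
python3 - <<'E'
from h import *
info()
cp,im,d=shot('wrist'); cv2.imwrite('pics/w2.png',im)
for t in tiles(cp,im,.012,amin=500): print(t)
E
```

```text
t 5.75 pos [ 489.3 -380.9  327. ] tooly deg 0.22 gap 68.5 q1,q6 [-0.66  0.91] F [ 0.1  0.  -0.3]
(477, -341, 79, 55, -77.7, [269.0, 122.0])
(381, -328, 78, 55, -87.5, [191.0, 111.0])
(599, -325, 79, 55, 73.5, [370.0, 110.0])
(746, -243, 71, 18, -3.6, [499.0, 41.0])
```

View pics/w2.png

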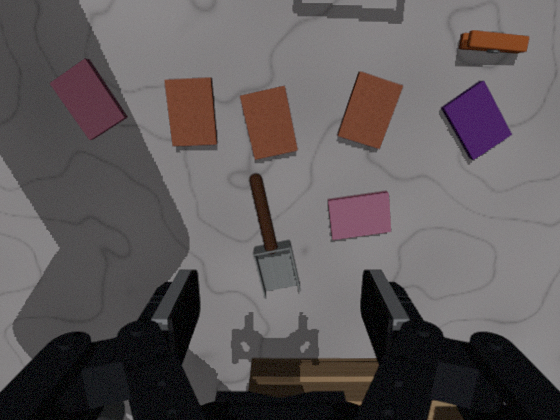

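Three terracotta tiles are visible at (370,110), (269,122) and (191,111). The scoop and pink tile sit below them, out of the way. I pick the rightmost first.

Call:
drive_tool --pt "0.04 0.02 -0.03 -0.1 -0.6" --pt "0.08 0.04 -0.07 -0.2 -0.6" --pt "0.11 0.056 -0.11 -0.292 -0.6" --pt "0.11 0.056 -0.15 -0.292 -0.6" --pt "0.11 0.056 -0.19 -0.292 -0.6" --pt "0.11 0.056 -0.23 -0.292 -0.6" --pt "0.11 0.056 -0.27 -0.292 -0.6" --pt "0.11 0.056 -0.3 -0.292 -0.6" --pt "0.11 0.056 -0.32 -0.292 -0.6" --pt "0.11 0.056 -0.329 -0.292 -0.6" --pt "0.11 0.056 -0.329 -0.292 -0.6" --newtons 60

```text
time_s: 6.9
position: [0.5988, -0.3244, -0.0027]
tool_rot: [-0.001, 0.802, 0.598, -0.0]
ft_force: [-0.7, -0.7, 0.8]
finger_gap: 0.0683
finger_force: 0.0
```

Call:
drive_tool --pt "0 0 0 0 -0.3" --pt "0 0 0 0 0.2" --pt "0 0 0 0 0.2" --pt "0 0 0 0 0.2" --pt "0 0 0.02 0 0.2" --pt "0 0 0.06 0 0.2" --pt "0 0 0.1 0 0.2" --pt "0 0 0.1 0 0.2"

```text
time_s: 7.7
position: [0.6023, -0.3264, 0.1052]
tool_rot: [0.004, 0.802, 0.598, 0.002]
ft_force: [-0.4, -0.6, 0.3]
finger_gap: 0.054
finger_force: 63.6
```

Run:
```python
from h import *
info()
cp,im,d=shot('wrist'); cv2.imwrite('pics/w3.png',im)
```

```text
t 7.7 pos [ 602.3 -326.4  105.2] tooly deg -16.61 gap 54.0 q1,q6 [-0.5   1.36] F [-0.4 -0.6  0.3]
```

View pics/w3.png

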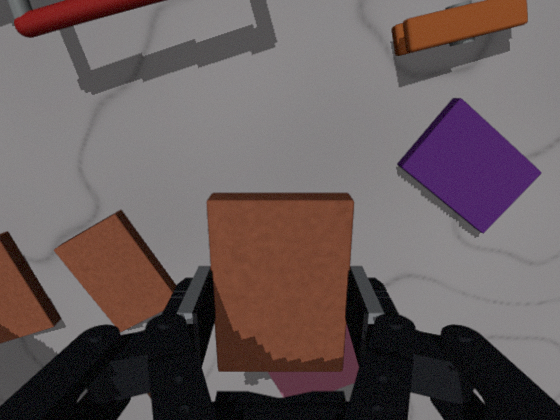

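The tile is held level and centred. It goes to the far slot of the tray.

Call:
drive_tool --pt "0.01 0.03 0.01 0.05 0.2" --pt "0.02 0.07 0.02 0.1 0.2" --pt "0.03 0.11 0.02 0.15 0.2" --pt "0.04 0.15 0.02 0.2 0.2" --pt "0.05 0.19 0.02 0.227 0.2" --pt "0.06 0.23 0.02 0.227 0.2" --pt "0.062 0.25 0.01 0.227 0.2" --pt "0.062 0.255 -0.01 0.227 0.2" --pt "0.062 0.255 -0.03 0.227 0.2" --pt "0.062 0.255 -0.045 0.227 0.2" --pt "0.062 0.255 -0.054 0.227 0.2" --pt "0.062 0.255 -0.054 0.227 0.2"

```text
time_s: 8.95
position: [0.6604, -0.0697, 0.0427]
tool_rot: [-0.001, 0.729, 0.684, -0.001]
ft_force: [-0.8, -0.4, -0.5]
finger_gap: 0.0542
finger_force: 63.6
```

Run:
```python
from h import *
info()
cp,im,d=shot('wrist'); cv2.imwrite('pics/w4.png',im)
```

```text
t 8.95 pos [660.4 -69.7  42.7] tooly deg -3.61 gap 54.2 q1,q6 [-0.11  1.53] F [-0.8 -0.4 -0.5]
```

View pics/w4.png

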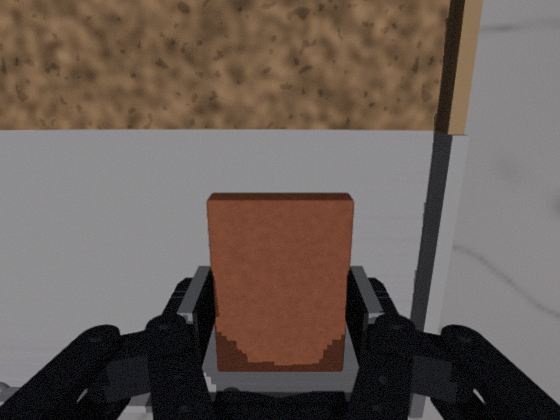

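Call:
drive_tool --pt "0 0 -0.004 0 0.2" --pt "0 0 -0.004 0 -0.3" --pt "0 0 -0.004 0 -0.6" --pt "0 0 -0.004 0 -0.6" --pt "0 0 0.03 0 -0.6" --pt "0 0 0.08 0 -0.6" --pt "-0.01 -0.03 0.12 0.05 -0.6" --pt "-0.03 -0.07 0.16 0.1 -0.6" --pt "-0.05 -0.11 0.19 0.15 -0.6" --pt "-0.08 -0.15 0.22 0.2 -0.6" --pt "-0.11 -0.19 0.25 0.277 -0.6" --pt "-0.14 -0.22 0.27 0.277 -0.6"

```text
time_s: 10.2
position: [0.5369, -0.2727, 0.3029]
tool_rot: [0.001, 0.626, 0.78, 0.0]
ft_force: [-0.3, 0.3, -0.0]
finger_gap: 0.0685
finger_force: 0.0
```

Call:
drive_tool --pt "-0.03 -0.04 0 0 -0.6" --pt "-0.05 -0.08 0 0 -0.6" --pt "-0.06 -0.1 0 0 -0.6" --pt "-0.06 -0.1 0 0 -0.6" --pt "-0.06 -0.1 0 0 -0.6"

```text
time_s: 10.7
position: [0.4777, -0.3715, 0.3015]
tool_rot: [0.0, 0.628, 0.778, 0.0]
ft_force: [1.0, -0.1, 0.5]
finger_gap: 0.0682
finger_force: 0.0
```

Run:
```python
from h import *
info()
cp,im,d=shot('wrist')
for t in tiles(cp,im,.012,amin=500): print(t)
cp,im,d=shot('scene')
for t in tiles(cp,im,.052,amin=60): print('s',t)
```

```text
t 10.7 pos [ 477.7 -371.5  301.5] tooly deg 12.21 gap 68.2 q1,q6 [-0.66  0.7 ] F [ 1.  -0.1  0.5]
(476, -340, 77, 54, -77.7, [284.0, 132.0])
(747, -243, 69, 18, -3.9, [529.0, 102.0])
(381, -328, 79, 55, -87.2, [205.0, 103.0])
s (767, -229, 82, 24, -0.6, [174.0, 274.0])
s (668, -69, 78, 54, 86.5, [244.0, 254.0])
s (374, 600, 79, 29, -24.7, [497.0, 209.0])
s (519, -318, 76, 52, -79.4, [173.0, 201.0])
s (336, 474, 82, 33, -19.5, [452.0, 194.0])
s (599, -809, 184, 79, 32.2, [11.0, 199.0])
s (426, -306, 75, 52, -87.2, [187.0, 180.0])
s (242, 573, 81, 30, -21.1, [484.0, 177.0])
```

Call:
drive_tool --pt "-0.001 0.031 -0.04 0 -0.6" --pt "-0.001 0.031 -0.09 0 -0.6" --pt "-0.001 0.031 -0.14 0 -0.6" --pt "-0.001 0.031 -0.19 0 -0.6" --pt "-0.001 0.031 -0.24 0 -0.6" --pt "-0.001 0.031 -0.28 0 -0.6" --pt "-0.001 0.031 -0.3 0 -0.6" --pt "-0.001 0.031 -0.304 0 -0.6" --pt "-0.001 0.031 -0.304 0 -0.6"

```text
time_s: 11.7
position: [0.4773, -0.3398, -0.0023]
tool_rot: [-0.0, 0.627, 0.779, 0.0]
ft_force: [0.7, -1.2, 0.4]
finger_gap: 0.0685
finger_force: 0.0
```

Call:
drive_tool --pt "0 0 0 0 -0.3" --pt "0 0 0 0 0.2" --pt "0 0 0 0 0.2" --pt "0 0 0 0 0.2" --pt "0 0 0.02 0 0.2" --pt "0 0 0.06 0 0.2" --pt "0 0 0.1 0 0.2" --pt "0 0 0.1 0 0.2" --pt "0 0 0.1 0 0.2"

```text
time_s: 12.6
position: [0.4779, -0.341, 0.0994]
tool_rot: [0.002, 0.627, 0.779, 0.0]
ft_force: [-1.0, -0.5, -1.5]
finger_gap: 0.0542
finger_force: 63.9
```

Call:
drive_tool --pt "0.01 0.03 0.01 -0.05 0.2" --pt "0.02 0.07 0.02 -0.1 0.2" --pt "0.04 0.11 0.02 -0.15 0.2" --pt "0.06 0.15 0.02 -0.2 0.2" --pt "0.08 0.19 0.02 -0.25 0.2" --pt "0.09 0.23 0.02 -0.274 0.2" --pt "0.099 0.26 0.01 -0.274 0.2" --pt "0.099 0.276 -0.01 -0.274 0.2" --pt "0.099 0.276 -0.03 -0.274 0.2" --pt "0.099 0.276 -0.045 -0.274 0.2" --pt "0.099 0.276 -0.052 -0.274 0.2" --pt "0.099 0.276 -0.052 -0.274 0.2"

```text
time_s: 13.8
position: [0.5749, -0.0643, 0.0442]
tool_rot: [-0.001, 0.728, 0.686, -0.001]
ft_force: [-1.5, -0.6, -0.7]
finger_gap: 0.0544
finger_force: 63.9
```

Run:
```python
from h import *
info()
cp,im,d=shot('wrist'); cv2.imwrite('pics/w5.png',im)
```

```text
t 13.8 pos [574.9 -64.3  44.2] tooly deg -3.44 gap 54.4 q1,q6 [-0.11  1.52] F [-1.5 -0.6 -0.7]
```

View pics/w5.png

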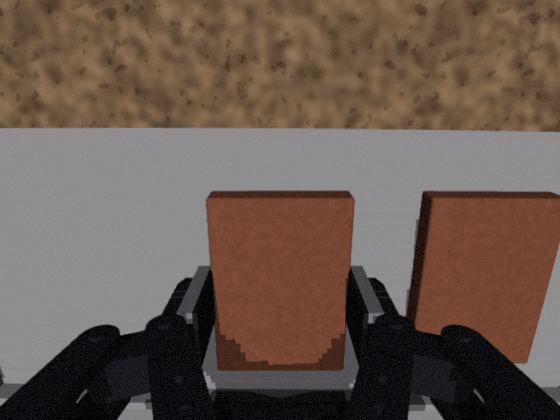

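Both tiles lie parallel, with the first at (487,275). I release this one and go for the third.

Call:
drive_tool --pt "0 0 -0.005 0 0.2" --pt "0 0 -0.005 0 -0.3" --pt "0 0 -0.005 0 -0.6" --pt "0 0 -0.005 0 -0.6" --pt "0 0 0.03 0 -0.6" --pt "0 0 0.08 0 -0.6" --pt "-0.02 -0.03 0.11 0.05 -0.6" --pt "-0.04 -0.07 0.14 0.1 -0.6" --pt "-0.07 -0.11 0.17 0.108 -0.6" --pt "-0.1 -0.15 0.2 0.108 -0.6" --pt "-0.13 -0.19 0.22 0.108 -0.6" --pt "-0.15 -0.22 0.24 0.108 -0.6"

```text
time_s: 15.05
position: [0.4322, -0.2744, 0.2797]
tool_rot: [0.0, 0.69, 0.724, 0.0]
ft_force: [0.0, -1.0, -0.1]
finger_gap: 0.0685
finger_force: 0.0
```

Call:
drive_tool --pt "-0.02 -0.04 0 0 -0.6" --pt "-0.04 -0.08 0 0 -0.6" --pt "-0.045 -0.09 0 0 -0.6" --pt "-0.045 -0.09 0 0 -0.6" --pt "-0.045 -0.09 0 0 -0.6"

```text
time_s: 15.55
position: [0.3889, -0.3627, 0.2785]
tool_rot: [-0.0, 0.69, 0.724, 0.0]
ft_force: [-0.2, -0.9, -0.4]
finger_gap: 0.0684
finger_force: 0.0
```

Run:
```python
from h import *
info()
cp,im,d=shot('wrist')
for t in tiles(cp,im,.012,amin=500): print(t)
```

```text
t 15.55 pos [ 388.9 -362.7  278.5] tooly deg 2.75 gap 68.4 q1,q6 [-0.75  0.77] F [-0.2 -0.9 -0.4]
(381, -327, 78, 54, -87.6, [273.0, 130.0])
```

Call:
drive_tool --pt "-0.008 0.035 -0.04 0 -0.6" --pt "-0.008 0.035 -0.09 0 -0.6" --pt "-0.008 0.035 -0.14 0 -0.6" --pt "-0.008 0.035 -0.19 0 -0.6" --pt "-0.008 0.035 -0.24 0 -0.6" --pt "-0.008 0.035 -0.27 0 -0.6" --pt "-0.008 0.035 -0.281 0 -0.6" --pt "-0.008 0.035 -0.281 0 -0.6" --pt "-0.008 0.035 -0.281 0 -0.6"

```text
time_s: 16.5
position: [0.3818, -0.3286, -0.001]
tool_rot: [0.001, 0.69, 0.724, 0.0]
ft_force: [-0.6, -0.1, -0.0]
finger_gap: 0.0682
finger_force: 0.0
```

Call:
drive_tool --pt "0 0 0 0 -0.3" --pt "0 0 0 0 0.2" --pt "0 0 0 0 0.2" --pt "0 0 0 0 0.2" --pt "0 0 0.02 0 0.2" --pt "0 0 0.06 0 0.2" --pt "0 0 0.1 0 0.2" --pt "0 0 0.1 0 0.2" --pt "0 0 0.1 0 0.2"

```text
time_s: 17.4
position: [0.3813, -0.329, 0.0989]
tool_rot: [0.002, 0.69, 0.724, 0.0]
ft_force: [-0.5, 0.0, -2.0]
finger_gap: 0.0544
finger_force: 65.5
```

Call:
drive_tool --pt "0.01 0.03 0.01 -0.05 0.2" --pt "0.03 0.07 0.02 -0.109 0.2" --pt "0.05 0.11 0.02 -0.109 0.2" --pt "0.07 0.15 0.02 -0.109 0.2" --pt "0.09 0.19 0.02 -0.109 0.2" --pt "0.1 0.23 0.02 -0.109 0.2" --pt "0.11 0.255 0.01 -0.109 0.2" --pt "0.11 0.268 -0.01 -0.109 0.2" --pt "0.11 0.268 -0.03 -0.109 0.2" --pt "0.11 0.268 -0.045 -0.109 0.2" --pt "0.11 0.268 -0.052 -0.109 0.2" --pt "0.11 0.268 -0.052 -0.109 0.2"

```text
time_s: 18.6
position: [0.4895, -0.0602, 0.0442]
tool_rot: [-0.001, 0.728, 0.685, -0.001]
ft_force: [0.4, -0.3, -0.6]
finger_gap: 0.0543
finger_force: 65.4
```

Run:
```python
from h import *
info()
cp,im,d=shot('wrist')
for t in tiles(cp,im,.055,amin=500): print(t)
```

```text
t 18.6 pos [489.5 -60.2  44.2] tooly deg -3.5 gap 54.3 q1,q6 [-0.12  1.51] F [ 0.4 -0.3 -0.6]
(491, -57, 82, 56, 86.5, [280.0, 279.0])
(575, -60, 80, 55, 86.7, [487.0, 260.0])
```

Call:
drive_tool --pt "0 0 -0.005 0 0.2" --pt "0 0 -0.005 0 -0.3" --pt "0 0 -0.005 0 -0.6" --pt "0 0 -0.005 0 -0.6" --pt "0 0 0.03 0 -0.6" --pt "0 0 0.08 0 -0.6" --pt "0.01 -0.02 0.11 0.14 -0.6" --pt "0.02 -0.04 0.14 0.28 -0.4" --pt "0.04 -0.06 0.14 0.42 -0.3" --pt "0.05 -0.08 0.14 0.56 -0.3" --pt "0.06 -0.1 0.14 0.7 -0.3" --pt "0.078 -0.12 0.14 0.84 -0.3"

```text
time_s: 19.85
position: [0.5687, -0.1812, 0.1859]
tool_rot: [0.0, 0.383, 0.924, -0.0]
ft_force: [0.5, 0.1, 0.6]
finger_gap: 0.0553
finger_force: 0.0
```

Call:
drive_tool --pt "0 -0.005 0 0.14 -0.3" --pt "0 -0.005 0 0.28 -0.3" --pt "0 -0.005 0 0.42 -0.3" --pt "0 -0.005 0 0.56 -0.3" --pt "0 -0.005 0 0.7 -0.3" --pt "0 -0.005 0 0.73 -0.3" --pt "0 -0.005 0 0.73 -0.3" --pt "0 -0.005 0 0.73 -0.3"

```text
time_s: 20.65
position: [0.5686, -0.1853, 0.1855]
tool_rot: [0.0, 0.032, 1.0, -0.0]
ft_force: [0.1, 0.5, 0.8]
finger_gap: 0.0556
finger_force: 0.0
```

Run:
```python
from h import *
info()
cp,im,d=shot('wrist'); C=cloud(cp,d)
hsv=cv2.cvtColor(im,cv2.COLOR_BGR2HSV); m=cv2.inRange(hsv,(0,190,60),(3,255,255))|cv2.inRange(hsv,(176,190,60),(180,255,255))
P=C[(m>0)&(d>0)]
c=np.median(P,0);P=P[np.linalg.norm(P-c,axis=1)<.09];c=P.mean(0); u=np.linalg.svd(P-c)[2][0]; s=(P-c)@u; print(len(P),c,u,s.min(),s.max(),np.percentile(P[:,2],95))
cp,im,d=shot('scene')
for t in tiles(cp,im,.052,amin=60):
  if 400<t[0]<750 and -300<t[1]<100: print('s',t)
```

```text
t 20.65 pos [ 568.6 -185.3  185.5] tooly deg 86.38 gap 55.6 q1,q6 [-0.32 -0.25] F [0.1 0.5 0.8]
1302 [ 0.56642028 -0.18443761  0.04533126] [ 0.99813252 -0.06105719  0.00187132] -0.06187922573276875 0.06567509207056968 0.046851779492372604
s (667, -69, 78, 54, 85.5, [244.0, 254.0])
s (582, -63, 77, 55, 86.3, [254.0, 230.0])
s (497, -58, 77, 55, 87.6, [262.0, 208.0])
```

All three tiles are in the tray. I grip the handle and start the swing.

Call:
drive_tool --pt "-0.001 0 -0.05 0 -0.3" --pt "-0.001 0 -0.1 0 -0.3" --pt "-0.001 0 -0.15 0 -0.3" --pt "-0.001 0 -0.165 0 -0.3" --pt "-0.001 0 -0.165 0 0.2" --pt "-0.001 0 -0.165 0 0.8" --pt "-0.001 0 -0.165 0 1" --pt "-0.001 0 -0.165 0 1" --pt "-0.001 0 -0.165 0 1" --newtons 45

```text
time_s: 21.65
position: [0.5689, -0.1841, 0.0222]
tool_rot: [0.001, 0.03, 1.0, 0.001]
ft_force: [0.7, 12.3, 3.3]
finger_gap: 0.0104
finger_force: 43.9
```

Call:
drive_tool --pt "0 0.0002 0.009 0 1" --pt "0 0.001 0.0185 0 1" --pt "0 0.002 0.0277 0 1" --pt "0 0.0037 0.0368 0 1" --pt "0 0.0058 0.0458 0 1" --pt "0 0.0083 0.0547 0 1" --pt "0 0.0112 0.0634 0 1" --pt "0.001 0.0146 0.072 0 1" --pt "0.001 0.0184 0.0805 0 1" --pt "0.001 0.0226 0.0887 0 1"

```text
time_s: 22.65
position: [0.5702, -0.1629, 0.111]
tool_rot: [0.002, 0.031, 1.0, -0.0]
ft_force: [10.6, -3.1, -7.0]
finger_gap: 0.0103
finger_force: 43.8
```

Call:
drive_tool --pt "0.001 0.0097 0.0158 0 1" --pt "0.001 0.0209 0.0305 0 1" --pt "0.002 0.0335 0.044 0 1" --pt "0.003 0.0474 0.0562 0 1" --pt "0.004 0.0624 0.067 0 1" --pt "0.005 0.0785 0.0762 0 1" --pt "0.006 0.0954 0.0837 0 1" --pt "0.007 0.1129 0.0896 0 1" --pt "0.008 0.131 0.0936 0 1" --pt "0.009 0.1493 0.0958 0 1"

```text
time_s: 23.65
position: [0.5802, -0.0139, 0.2091]
tool_rot: [0.004, 0.031, 0.999, -0.001]
ft_force: [11.1, -6.8, 11.3]
finger_gap: 0.0102
finger_force: 47.7
```

Call:
drive_tool --pt "0.001 0.0093 0.0005 0 1" --pt "0.001 0.0185 0.0004 0 1" --pt "0.002 0.0277 0 0 1" --pt "0.002 0.0369 -0.001 0 1" --pt "0.003 0.0461 -0.0025 0 1" --pt "0.003 0.0551 -0.0043 0 1" --pt "0.004 0.0641 -0.0067 0 1" --pt "0.004 0.0729 -0.0094 0 1" --pt "0.005 0.0816 -0.0126 0 1" --pt "0.005 0.089 -0.0155 0 1" --pt "0.005 0.089 -0.0155 0 1" --pt "0.005 0.089 -0.0155 0 1"

```text
time_s: 24.85
position: [0.5848, 0.0765, 0.1921]
tool_rot: [0.003, 0.031, 1.0, 0.001]
ft_force: [10.0, 5.1, 3.5]
finger_gap: 0.0102
finger_force: 48.3
```

Run:
```python
from h import *
info()
a=shot('side')[1]; b=shot('scene')[1]
cv2.imwrite('pics/s6.png',np.hstack([cv2.resize(a[120:260,190:400],(400,267)),cv2.resize(b[140:320,180:420],(400,267))]))
```

```text
t 24.85 pos [584.8  76.5 192.1] tooly deg 86.48 gap 10.2 q1,q6 [0.13 0.19] F [10.   5.1  3.5]
```

View pics/s6.png

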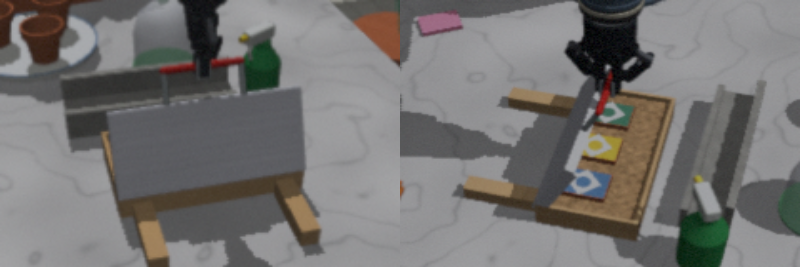

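The right half shows all three tiles glaze up on the cork: green (613,113), yellow (603,148), blue (586,182). Now the tray goes back down.

Call:
drive_tool --pt "-0.001 -0.016 0.0061 0 1" --pt "-0.002 -0.0339 0.0112 0 1" --pt "-0.003 -0.0521 0.0145 0 1" --pt "-0.004 -0.0705 0.0159 0 1" --pt "-0.005 -0.089 0.0155 0 1" --pt "-0.006 -0.1073 0.0133 0 1" --pt "-0.007 -0.1254 0.0093 0 1" --pt "-0.008 -0.1429 0.0034 0 1" --pt "-0.009 -0.1598 -0.0041 0 1" --pt "-0.01 -0.1759 -0.0133 0 1"

```text
time_s: 25.95
position: [0.5727, -0.1007, 0.1774]
tool_rot: [0.001, 0.031, 1.0, 0.0]
ft_force: [1.3, 8.2, -5.2]
finger_gap: 0.0102
finger_force: 48.4
```

Call:
drive_tool --pt "-0.001 -0.015 -0.0108 0 1" --pt "-0.002 -0.0289 -0.023 0 1" --pt "-0.003 -0.0415 -0.0365 0 1" --pt "-0.004 -0.0527 -0.0512 0 1" --pt "-0.004 -0.0624 -0.067 0 1" --pt "-0.005 -0.0704 -0.0837 0 1" --pt "-0.005 -0.0767 -0.101 0 1" --pt "-0.005 -0.0813 -0.1189 0 1" --pt "-0.005 -0.0841 -0.1372 0 1" --pt "-0.005 -0.085 -0.15 0 1" --pt "-0.005 -0.085 -0.156 0 1" --pt "-0.005 -0.085 -0.157 0 1"

```text
time_s: 27.15
position: [0.5692, -0.1842, 0.0206]
tool_rot: [0.002, 0.03, 1.0, 0.001]
ft_force: [-2.5, 18.5, 31.9]
finger_gap: 0.0103
finger_force: 54.2
```

Call:
drive_tool --pt "0 0 0 0 0" --pt "0 0 0 0 -0.3" --pt "0 0 0 0 -0.3" --pt "0 0 0.05 0 -0.3" --pt "0 0 0.1 -0.1 -0.3" --pt "0 0.02 0.15 -0.24 -0.6" --pt "0 0.05 0.2 -0.38 -0.6" --pt "0 0.08 0.24 -0.52 -0.6" --pt "0 0.11 0.24 -0.66 -0.6" --pt "0 0.14 0.24 -0.8 -0.6" --pt "0 0.17 0.24 -0.94 -0.6" --pt "0 0.19 0.24 -1.08 -0.6"

```text
time_s: 28.35
position: [0.5675, 0.0063, 0.2591]
tool_rot: [0.0, 0.542, 0.84, 0.0]
ft_force: [0.1, -0.3, -0.1]
finger_gap: 0.0681
finger_force: 0.0
```

Call:
drive_tool --pt "0 0 0 -0.14 -0.6" --pt "0 0 0 -0.28 -0.6" --pt "0 0 0 -0.42 -0.6" --pt "0 0 0 -0.491 -0.6" --pt "0 0 0 -0.491 -0.6" --pt "0 0 0 -0.491 -0.6"

```text
time_s: 28.95
position: [0.5676, 0.0045, 0.259]
tool_rot: [0.0, 0.728, 0.686, -0.0]
ft_force: [0.0, 0.3, -0.5]
finger_gap: 0.0681
finger_force: 0.0
```

```bash
cat >> h.py <<'E'
def glaze(cp,im,z):
    out={}
    for n,lo,hi in (('blue',(100,120,50),(125,255,255)),('green',(60,90,40),(92,255,255)),('yellow',(22,140,110),(34,255,255))):
        m=cv2.inRange(cv2.cvtColor(im,cv2.COLOR_BGR2HSV),lo,hi)
        cs=[c for c in cv2.findContours(m,cv2.RETR_EXTERNAL,cv2.CHAIN_APPROX_NONE)[0] if cv2.contourArea(c)>200]
        for c in cs:
            P=toplane(cp,c.reshape(-1,2),z); (x,y),(w,h),a=cv2.minAreaRect((P[:,:2]*1000).astype(np.float32))
            if w<h: w,h,a=h,w,a+90
            print(n,np.round([x,y,w,h,(a+90)%180-90],1),c.reshape(-1,2).mean(0).round())
E
python3 - <<'E'
from h import *
info()
cp,im,d=shot('wrist'); cv2.imwrite('pics/w7.png',im); glaze(cp,im,.052)
C=cloud(cp,d); print('tray',[C[r,c].round(3).tolist() for r,c in((300,150),(300,420),(260,280))])
E
```

```text
t 28.95 pos [567.6   4.5 259. ] tooly deg -3.42 gap 68.1 q1,q6 [0.01 1.64] F [ 0.   0.3 -0.5]
blue [669.   32.6  50.9  32.1  -5.1] [379. 147.]
blue [670.4  54.3  21.1  20.7 -88.1] [385. 118.]
blue [683.   74.5  32.3  29.3  85.4] [403.  88.]
blue [652.1  80.6  35.7  22.2  42.7] [370.  90.]
green [499.   43.4  51.4  32.2  -3.6] [205. 143.]
green [500.3  64.4  21.2  20.7  83.6] [203. 116.]
green [501.7  85.8  51.3  32.7  -3.7] [201.  89.]
yellow [583.5  36.1  52.1  33.9  -4.1] [293. 145.]
yellow [584.7  57.4  21.6  21.   -3.3] [294. 119.]
yellow [586.5  78.7  52.1  33.6  -4. ] [295.  91.]
tray [[0.522, 0.014, 0.287], [0.736, -0.179, 0.001], [0.563, -0.094, 0.039]]
```

View pics/w7.png

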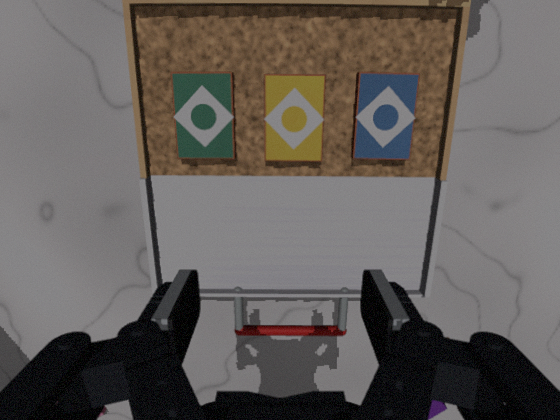

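Bed tiles are seen at green (203,116), yellow (294,119), blue (385,118), with the tray flat and empty. Next I measure the ledge from near.

Call:
drive_tool --pt "0 0.03 0.02 0 -0.6" --pt "-0.01 0.08 0.05 -0.04 -0.6" --pt "-0.02 0.12 0.07 -0.08 -0.6" --pt "-0.03 0.16 0.09 -0.08 -0.6" --pt "-0.03 0.19 0.09 -0.08 -0.6" --pt "-0.03 0.2 0.09 -0.08 -0.6" --pt "-0.03 0.2 0.09 -0.08 -0.6" --pt "-0.03 0.2 0.09 -0.08 -0.6"

```text
time_s: 29.8
position: [0.5377, 0.2039, 0.3487]
tool_rot: [0.0, 0.755, 0.655, -0.0]
ft_force: [0.6, -0.8, -1.4]
finger_gap: 0.0683
finger_force: 0.0
```

Run:
```python
from h import *
info()
cp,im,d=shot('wrist'); cv2.imwrite('pics/w8.png',im); C=cloud(cp,d); np.savez('w8.npz',im=im,C=C,d=d)
for xs in (.44,.49,.54,.59,.64):
    k=(abs(C[...,0]-xs)<.008)&(C[...,1]>.17)&(C[...,1]<.38)&(d>0)&(C[...,2]<.12); P=C[k]
    h=[]
    for y in np.arange(.17,.36,.004):
        q=P[(P[:,1]>=y)&(P[:,1]<y+.004)]
        h.append(int(round(np.median(q[:,2])*1000)) if len(q)>3 else -1)
    print(xs,h)
```

```text
t 29.8 pos [537.7 203.9 348.7] tooly deg -8.11 gap 68.3 q1,q6 [0.36 2.08] F [ 0.6 -0.8 -1.4]
0.44 [9, 0, 0, 0, 0, 0, 1, 1, 0, 0, 0, 0, 0, 0, 1, -1, 55, 54, 54, 41, 41, 41, 41, 40, 41, 40, 40, 40, 40, 40, 41, 40, 40, 85, 85, 86, 85, 0, 0, 0, 0, 0, 0, 0, 0, 0, 0, 0]
0.49 [0, 0, 0, 0, 0, 0, 0, 0, 0, 0, 0, 0, 0, 0, -1, 54, 54, 53, 41, 41, 41, 40, 40, 40, 40, 40, 40, 40, 40, 40, 40, 84, 86, 86, 85, -1, 0, 0, 0, 0, 0, 0, 0, 0, 0, 0, 0, 0]
0.54 [0, 0, 0, 1, 0, 1, 1, 0, 0, 0, 0, 0, -1, 54, 54, 54, 54, 40, 40, 40, 41, 41, 40, 41, 40, 41, 40, 40, 40, 40, 85, 86, 86, 85, 0, 0, 0, 0, 0, 0, 1, 0, 1, 0, 0, 1, 0, 0]
0.59 [1, 0, 0, 0, 0, 0, 0, 0, 0, 0, 0, -1, 54, 54, 54, 42, 41, 40, 40, 40, 40, 40, 41, 41, 40, 40, 40, 41, 41, 86, 86, 86, 85, 1, 1, 0, 0, 0, 0, 0, 0, 0, 0, 0, 0, 0, 0, 0]
0.64 [0, 1, 0, 1, 0, 0, 1, 1, 1, 2, -1, 55, 55, 55, 41, 41, 40, 40, 41, 41, 40, 40, 41, 40, 40, 40, 40, 42, 86, 85, 85, 86, 0, 0, 0, 0, 0, 1, 0, 0, 0, 0, 0, 0, 0, 0, 0, 0]
```

View pics/w8.png

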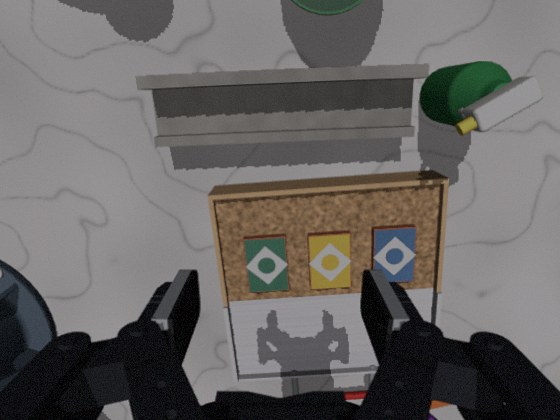

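Run:
```python
from h import *
f=np.load('w8.npz');C=f['C'];d=f['d'];im=f['im']
k=(d>0)&(C[...,0]>.35)&(C[...,0]<.72)&(C[...,1]>.19)&(C[...,1]<.34); P=C[k]
W=P[(P[:,2]>.08)&(P[:,2]<.09)]; 
W=W[abs(W[:,1]-np.polyval(np.polyfit(W[:,0],W[:,1],1),W[:,0]))<.015]
p=np.polyfit(W[:,0],W[:,1],1); a=np.arctan(p[0]); print('wall angle',np.degrees(a),len(W))
u=np.array([np.cos(a),np.sin(a)]); v=np.array([-u[1],u[0]])
L=P[(P[:,2]>.05)&(P[:,2]<.058)]
for n,Q in(('wall',W),('lip',L)):
    s=Q[:,:2]@u; t=Q[:,:2]@v; print(n,'s',np.percentile(s,[.5,99.5]),'t',np.percentile(t,[2,50,98]))
print('u,v',u,v)
M=C[(d>0)&(C[...,0]>.6)&(C[...,1]>.15)&(C[...,1]<.4)&(C[...,2]>.1)&(C[...,2]<.3)]; print('mister',M.min(0),M.max(0))
M=C[(d>0)&(C[...,1]>.3)&(C[...,2]>.1)&(C[...,2]<.3)]; print('any>0.1',M.min(0) if len(M) else 0)
```

```text
wall angle -5.81662104785537 4105
wall s [0.36801997 0.67423233] t [0.34427565 0.35107887 0.35781881]
lip s [0.36727328 0.67428515] t [0.27828494 0.28443861 0.29069772]
u,v [ 0.99485135 -0.1013449 ] [0.1013449  0.99485135]
mister [0.70611164 0.22011558 0.100006  ] [0.78688857 0.27793074 0.16395759]
any>0.1 0
```

Call:
drive_tool --pt "-0.01 -0.04 -0.02 0.04 -0.6" --pt "-0.02 -0.08 -0.05 0.079 -0.6" --pt "-0.03 -0.12 -0.08 0.079 -0.6" --pt "-0.037 -0.139 -0.12 0.079 -0.6" --pt "-0.037 -0.139 -0.16 0.079 -0.6" --pt "-0.037 -0.139 -0.2 0.079 -0.6" --pt "-0.037 -0.139 -0.24 0.079 -0.6" --pt "-0.037 -0.139 -0.28 0.079 -0.6" --pt "-0.037 -0.139 -0.3 0.079 -0.6" --pt "-0.037 -0.139 -0.311 0.079 -0.6" --pt "-0.037 -0.139 -0.311 0.079 -0.6" --newtons 60

```text
time_s: 30.95
position: [0.4998, 0.0648, 0.0373]
tool_rot: [-0.0, 0.729, 0.684, -0.001]
ft_force: [-1.3, 0.5, 0.2]
finger_gap: 0.0683
finger_force: 0.0
```

Call:
drive_tool --pt "0 0 0 0 -0.3" --pt "0 0 0 0 0.2" --pt "0 0 0 0 0.2" --pt "0 0 0 0 0.2" --pt "0 0 0.02 0 0.2" --pt "0 0 0.06 0 0.2" --pt "0 0 0.1 0 0.2" --pt "0 0 0.1 0 0.2"

```text
time_s: 31.75
position: [0.5037, 0.0661, 0.144]
tool_rot: [0.003, 0.729, 0.684, 0.004]
ft_force: [0.9, 0.2, -1.4]
finger_gap: 0.0539
finger_force: 64.0
```

Call:
drive_tool --pt "-0.01 0.03 0 -0.038 0.2" --pt "-0.02 0.07 0 -0.038 0.2" --pt "-0.03 0.11 0 -0.038 0.2" --pt "-0.04 0.15 0 -0.038 0.2" --pt "-0.05 0.19 0 -0.038 0.2" --pt "-0.0565 0.21 0 -0.038 0.2" --pt "-0.0565 0.2175 0 -0.038 0.2" --pt "-0.0565 0.2175 -0.02 -0.038 0.2" --pt "-0.0565 0.2175 -0.03 -0.038 0.2" --pt "-0.0565 0.2175 -0.04 -0.038 0.2" --pt "-0.0565 0.2175 -0.04 -0.038 0.2" --pt "-0.0565 0.2175 -0.04 -0.038 0.2"

```text
time_s: 32.95
position: [0.4443, 0.2828, 0.0983]
tool_rot: [0.0, 0.742, 0.67, -0.0]
ft_force: [0.4, 0.4, -1.6]
finger_gap: 0.0539
finger_force: 64.0
```

Run:
```python
from h import *
info()
cp,im,d=shot('wrist'); cv2.imwrite('pics/w9.png',im)
```

```text
t 32.95 pos [444.3 282.8  98.3] tooly deg -5.82 gap 53.9 q1,q6 [0.57 2.24] F [ 0.4  0.4 -1.6]
```

View pics/w9.png

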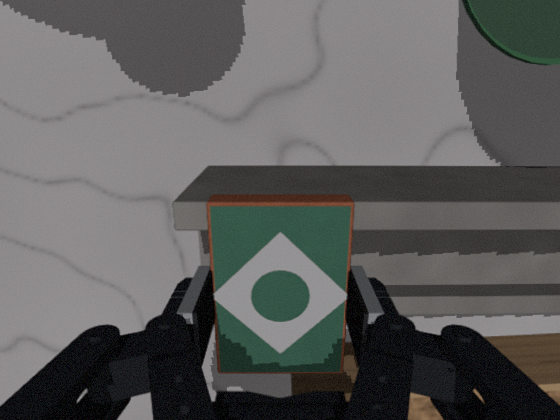

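The green tile is held level over the ledge, rear end over the wall. Pressing down with a light grip should let the wall pivot it.

Call:
drive_tool --pt "0 0 -0.006 0 0.2" --pt "0 0 -0.012 0 0.2" --pt "0 0 -0.015 0 0.2" --pt "0 0 -0.018 0 0.2" --pt "0 0 -0.021 0 0.2" --pt "0 0 -0.024 0 0.2" --pt "0 0 -0.024 0 0.2" --newtons 25

```text
time_s: 33.7
position: [0.4443, 0.2825, 0.0751]
tool_rot: [0.001, 0.742, 0.67, 0.0]
ft_force: [-6.6, -11.6, 26.1]
finger_gap: 0.054
finger_force: 80.8
```

Run:
```python
from h import *
info()
cp,im,d=shot('wrist'); cv2.imwrite('pics/w10.png',im)
```

```text
t 33.7 pos [444.3 282.5  75.1] tooly deg -5.81 gap 54.0 q1,q6 [0.57 2.24] F [ -6.6 -11.6  26.1]
```

View pics/w10.png

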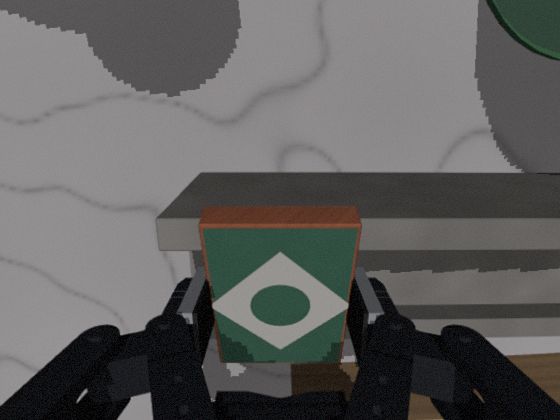

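It is pivoting as planned: the tile's rear edge is rising at row 215. I continue down.

Call:
drive_tool --pt "0 0 -0.002 0 0.2" --pt "0 0 -0.004 0 0.2" --pt "0 0 -0.006 0 0.2" --pt "0 0 -0.006 0 0.2" --newtons 20

```text
time_s: 34.15
position: [0.4443, 0.2825, 0.0694]
tool_rot: [0.001, 0.742, 0.67, 0.0]
ft_force: [-6.8, -14.1, 29.7]
finger_gap: 0.0538
finger_force: 89.8
```

Run:
```python
from h import *
info()
cp,im,d=shot('wrist'); C=cloud(cp,d); cv2.imwrite('pics/w11.png',im)
# tile tilt from depth on green/white face around columns 240..320
for r in (225,235,245,265,285,305,325,345): print(r,C[r,280].round(4),end=' ')
cp,im,d=shot('side'); cv2.imwrite('pics/s11.png',cv2.resize(im[130:220,190:350],(640,360)))
```

```text
t 34.15 pos [444.3 282.5  69.4] tooly deg -5.82 gap 53.8 q1,q6 [0.57 2.24] F [ -6.8 -14.1  29.7]
225 [0.4492 0.3194 0.0999] 235 [0.4489 0.3169 0.1024] 245 [0.4487 0.3144 0.1049] 265 [0.4477 0.305  0.1001] 285 [0.4467 0.2945 0.0952] 305 [0.4456 0.2836 0.0913] 325 [0.4442 0.2691 0.0837] 345 [0.4425 0.2526 0.0756]
```

Call:
drive_tool --pt "0 0 -0.002 0 0.2" --pt "0 0 -0.004 0 0.2" --pt "0 0 -0.006 0 0.2" --pt "0 0 -0.008 0 0.2" --pt "0 0 -0.01 0 0.2" --pt "0 0 -0.01 0 0.2" --newtons 20

```text
time_s: 34.85
position: [0.4448, 0.283, 0.0599]
tool_rot: [0.001, 0.742, 0.67, 0.001]
ft_force: [-8.0, -12.9, 35.6]
finger_gap: 0.054
finger_force: 109.0
```

```bash
cat >> h.py <<'E'
def tilt(lo=(55,60,30),hi=(95,255,255)):
    info(); cp,im,d=shot('wrist'); C=cloud(cp,d)
    m=cv2.inRange(cv2.cvtColor(im,cv2.COLOR_BGR2HSV),lo,hi)>0; m[:, :215]=0; m[:,345:]=0; m[:200]=0; m[385:]=0
    P=C[m&(d>0)]; c=np.median(P,0); P=P[np.linalg.norm(P-c,axis=1)<.06]
    A=np.c_[P[:,:2],np.ones(len(P))]; w=np.linalg.lstsq(A,P[:,2],rcond=None)[0]
    r=P[:,2]-A@w; P=P[abs(r)<.003]; A=np.c_[P[:,:2],np.ones(len(P))]; w=np.linalg.lstsq(A,P[:,2],rcond=None)[0]
    print('tilt',np.degrees(np.arctan(np.hypot(*w[:2]))).round(1),'dir',np.degrees(np.arctan2(w[1],w[0])).round(1),'ctr',((P.min(0)+P.max(0))/2*1000).round(1),'ylo/hi',(P[:,1].min()*1000).round(1),(P[:,1].max()*1000).round(1)); return im
E
python3 -c "
from h import *
tilt()"
```

```text
t 34.85 pos [444.8 283.   59.9] tooly deg -5.81 gap 54.0 q1,q6 [0.57 2.24] F [ -8.  -12.9  35.6]
tilt 41.4 dir 84.3 ctr [443.9 279.1  81.9] ylo/hi 248.5 309.7
```

Tilt is now 41° with the foot just inside the lip, so I release.

Call:
drive_tool --pt "0 0 0 0 0.1" --pt "0 0 0 0 -0.1" --pt "0 0 0 0 -0.35" --pt "0 0 0 0 -0.6" --pt "0 0 0 0 -0.6" --pt "0 0 0 0 -0.6" --pt "0 0 0.02 0 -0.6" --pt "0 0 0.05 0 -0.6" --pt "0 0 0.1 0 -0.6" --pt "0 -0.03 0.14 0 -0.6" --pt "0 -0.06 0.18 0 -0.6" --pt "0 -0.06 0.18 0 -0.6" --newtons 60

```text
time_s: 36.1
position: [0.4458, 0.2218, 0.2432]
tool_rot: [0.001, 0.743, 0.67, 0.003]
ft_force: [0.6, 0.9, 0.3]
finger_gap: 0.0686
finger_force: 0.0
```

Run:
```python
from h import *
info(); cp,im,d=shot('wrist'); C=cloud(cp,d)
cv2.imwrite('pics/w12.png',im)
m=cv2.inRange(cv2.cvtColor(im,cv2.COLOR_BGR2HSV),(55,60,30),(95,255,255))>0
P=C[m&(d>0)]; P=P[(abs(P[:,0]-.444)<.045)&(P[:,1]>.2)&(P[:,1]<.36)]
print(len(P),P.min(0),P.max(0)); A=np.c_[P[:,:2],np.ones(len(P))]; w=np.linalg.lstsq(A,P[:,2],rcond=None)[0]; print(np.degrees(np.arctan(np.hypot(*w[:2]))),np.degrees(np.arctan2(w[1],w[0])))
glaze(cp,im,.052)
```

```text
t 36.1 pos [445.8 221.8 243.2] tooly deg -5.9 gap 68.6 q1,q6 [0.46 2.14] F [0.6 0.9 0.3]
2463 [0.39918516 0.2226462  0.04891357] [0.48541304 0.30537627 0.33068894]
39.826628660389986 87.9069783362059
green [443.2 261.2  54.   17.   -7.9] [271. 139.]
green [444.5 275.3  24.2  13.2  -5.9] [268. 121.]
green [445.4 291.2  60.6  23.9  -5.9] [268.  98.]
yellow [587.   78.   52.   34.1  -4.5] [429. 292.]
```

View pics/w12.png

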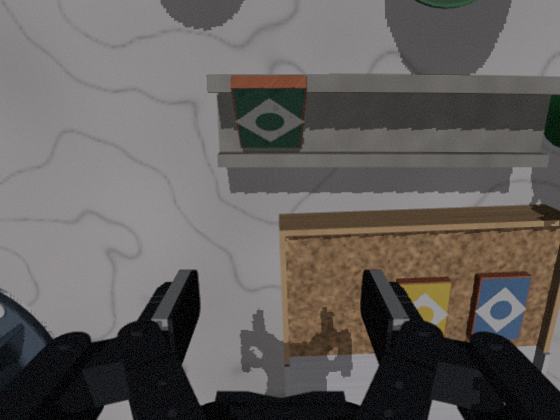

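Green leans on the ledge at (270,112), its foot behind the lip. Next is yellow, which hasn't moved.

Call:
drive_tool --pt "0.03 -0.03 0.02 0.033 -0.6" --pt "0.06 -0.06 0.02 0.033 -0.6" --pt "0.09 -0.1 0.02 0.033 -0.6" --pt "0.12 -0.14 0 0.033 -0.6" --pt "0.139 -0.164 -0.03 0.033 -0.6" --pt "0.139 -0.164 -0.07 0.033 -0.6" --pt "0.139 -0.164 -0.11 0.033 -0.6" --pt "0.139 -0.164 -0.15 0.033 -0.6" --pt "0.139 -0.164 -0.18 0.033 -0.6" --pt "0.139 -0.164 -0.2 0.033 -0.6" --pt "0.139 -0.164 -0.203 0.033 -0.6" --pt "0.139 -0.164 -0.203 0.033 -0.6"

```text
time_s: 37.35
position: [0.582, 0.0597, 0.0335]
tool_rot: [-0.001, 0.731, 0.683, -0.001]
ft_force: [-0.5, 0.7, -0.8]
finger_gap: 0.0687
finger_force: 0.0
```

Run:
```python
from h import *
info(); cp,im,d=shot('wrist'); glaze(cp,im,.052)
```

```text
t 37.35 pos [582.   59.7  33.5] tooly deg -3.87 gap 68.7 q1,q6 [0.1  1.74] F [-0.5  0.7 -0.8]
yellow [583.8  40.2  53.1  27.6  -3.3] [286. 348.]
yellow [584.8  57.2  23.3  22.9  -3.8] [284. 307.]
yellow [586.3  78.   53.   35.7  -3.8] [285. 248.]
```

Call:
drive_tool --pt "0.003 -0.0025 0.004 0 -0.6" --pt "0.003 -0.0025 0.004 0 -0.6" --pt "0.003 -0.0025 0.004 0 -0.3" --pt "0.003 -0.0025 0.004 0 0.2" --pt "0.003 -0.0025 0.004 0 0.2" --pt "0.003 -0.0025 0.004 0 0.2" --pt "0.003 -0.0025 0.024 0 0.2" --pt "0.003 -0.0025 0.064 0 0.2" --pt "0.003 -0.0025 0.104 0 0.2" --pt "0.003 -0.0025 0.104 0 0.2" --pt "0.003 -0.0025 0.104 0 0.2"

```text
time_s: 38.5
position: [0.5865, 0.0568, 0.1396]
tool_rot: [0.0, 0.731, 0.683, 0.001]
ft_force: [1.2, -0.4, -1.3]
finger_gap: 0.0543
finger_force: 63.9
```

Call:
drive_tool --pt "-0.01 0.03 0 -0.032 0.2" --pt "-0.02 0.07 0 -0.032 0.2" --pt "-0.03 0.11 0 -0.032 0.2" --pt "-0.04 0.15 0 -0.032 0.2" --pt "-0.05 0.19 0 -0.032 0.2" --pt "-0.0556 0.21 0 -0.032 0.2" --pt "-0.0556 0.216 0 -0.032 0.2" --pt "-0.0556 0.216 -0.02 -0.032 0.2" --pt "-0.0556 0.216 -0.03 -0.032 0.2" --pt "-0.0556 0.216 -0.04 -0.032 0.2" --pt "-0.0556 0.216 -0.04 -0.032 0.2" --pt "-0.0556 0.216 -0.04 -0.032 0.2"

```text
time_s: 39.7
position: [0.5306, 0.2723, 0.0992]
tool_rot: [-0.0, 0.742, 0.671, -0.0]
ft_force: [0.3, 0.2, -1.7]
finger_gap: 0.054
finger_force: 63.8
```

Run:
```python
from h import *
tilt((22,120,80),(36,255,255))
```

```text
t 39.7 pos [530.6 272.3  99.2] tooly deg -5.76 gap 54.0 q1,q6 [0.47 2.15] F [ 0.3  0.2 -1.7]
tilt 0.2 dir -92.5 ctr [531.4 273.4 111.9] ylo/hi 233.0 313.9
```

Call:
drive_tool --pt "0 0 -0.008 0 0.2" --pt "0 0 -0.014 0 0.2" --pt "0 0 -0.017 0 0.2" --pt "0 0 -0.02 0 0.2" --pt "0 0 -0.023 0 0.2" --pt "0 0 -0.026 0 0.2" --pt "0 0 -0.029 0 0.2" --pt "0 0 -0.032 0 0.2" --pt "0 0 -0.035 0 0.2" --pt "0 0 -0.037 0 0.2" --pt "0 0 -0.039 0 0.2" --pt "0 0 -0.039 0 0.2" --newtons 25

```text
time_s: 40.95
position: [0.5313, 0.2722, 0.0621]
tool_rot: [0.001, 0.742, 0.671, 0.001]
ft_force: [-8.1, -12.2, 31.6]
finger_gap: 0.0541
finger_force: 99.0
```

Run:
```python
from h import *
tilt((22,120,60),(36,255,255))
```

```text
t 40.95 pos [531.3 272.2  62.1] tooly deg -5.76 gap 54.1 q1,q6 [0.47 2.15] F [ -8.1 -12.2  31.6]
tilt 36.9 dir 83.9 ctr [532.4 272.1  85.8] ylo/hi 242.3 301.9
```

Call:
drive_tool --pt "0 0 -0.002 0 0.2" --pt "0 0 -0.003 0 0.2" --pt "0 0 -0.003 0 0.1" --pt "0 0 -0.003 0 -0.1" --pt "0 0 -0.003 0 -0.35" --pt "0 0 -0.003 0 -0.6" --pt "0 0 -0.003 0 -0.6" --pt "0 0 -0.003 0 -0.6" --pt "0 0 0.02 0 -0.6" --pt "0 0 0.05 0 -0.6" --pt "0 0 0.1 0 -0.6" --pt "0 -0.03 0.14 0 -0.6"

```text
time_s: 42.2
position: [0.5302, 0.2445, 0.2018]
tool_rot: [-0.0, 0.741, 0.672, 0.0]
ft_force: [2.1, -0.6, -0.0]
finger_gap: 0.0687
finger_force: 0.0
```

Call:
drive_tool --pt "0.02 -0.03 0.02 0 -0.6" --pt "0.04 -0.07 0.02 0 -0.6" --pt "0.05 -0.08 0.02 0 -0.6" --pt "0.05 -0.08 0.02 0 -0.6" --pt "0.05 -0.08 0.02 0 -0.6" --newtons 60

```text
time_s: 42.7
position: [0.5801, 0.1631, 0.2194]
tool_rot: [-0.0, 0.742, 0.671, -0.0]
ft_force: [0.1, 0.3, 0.0]
finger_gap: 0.068
finger_force: 0.0
```

```bash
cat >> h.py <<'E'
def led(im,cp,d):
    C=cloud(cp,d); u=np.array([.99485,-.10134]); v=np.array([.10134,.99485]); hsv=cv2.cvtColor(im,cv2.COLOR_BGR2HSV)
    for n,lo,hi in (('blue',(100,100,30),(125,255,255)),('green',(55,60,30),(95,255,255)),('yellow',(22,120,60),(36,255,255))):
        P=C[(cv2.inRange(hsv,lo,hi)>0)&(d>0)]; P=P[(P[:,1]>.19)&(P[:,1]<.4)&(P[:,0]<.68)&(P[:,2]<.13)&(P[:,2]>.045)]
        if len(P)<100: continue
        A=np.c_[P[:,:2],np.ones(len(P))]; w=np.linalg.lstsq(A,P[:,2],rcond=None)[0]; r=abs(P[:,2]-A@w)<.004;P=P[r];w=np.linalg.lstsq(A[r],P[:,2],rcond=None)[0]
        s=(P[:,:2]@u-.521)*1000; t=(P[:,:2]@v-.2905)*1000
        print(n,len(P),'tilt',np.degrees(np.arctan(np.hypot(*w[:2]))).round(1),np.degrees(np.arctan2(w[1],w[0])).round(1),'s',np.percentile(s,[1,99]).round(1),'y',np.percentile(t,[1,99]).round(1),'z',(np.percentile(P[:,2],[1,99])*1000-40).round(1))
E
python3 - <<'E'
from h import *
info(); cp,im,d=shot('wrist'); glaze(cp,im,.052); led(im,cp,d)
for n in ('scene','side'): cp,im,d=shot(n); print(n); led(im,cp,d)
E
```

```text
t 42.7 pos [580.1 163.1 219.4] tooly deg -5.75 gap 68.0 q1,q6 [0.27 1.95] F [0.1 0.3 0. ]
green [437.9 264.4  62.6  23.4  -5. ] [95. 85.]
green [431.8 280.6  27.2  15.  -27.8] [81. 62.]
green [422.9 300.1  74.4  29.9  -5.7] [64. 32.]
green [764.6 264.4  91.4  63.9  38.2] [488.  48.]
green 3840 tilt 47.8 84.0 s [-131.9  -80.5] y [ 5.8 55.9] z [10.4 66.5]
yellow 160 tilt 47.3 83.7 s [-44.6   5.9] y [ 6.1 56.1] z [11.8 66.8]
scene
green 59 tilt 51.6 114.8 s [-112.4  115. ] y [  8.  174.7] z [12.1 61.7]
side
green 72 tilt 35.2 125.8 s [-128.6   89.4] y [  5.8 146.2] z [ 5.2 59.9]
yellow 87 tilt 45.4 84.9 s [-41.7   5.4] y [ 3.7 55.4] z [12.6 63.9]
```

Call:
drive_tool --pt "0.03 -0.03 0 0.03 -0.6" --pt "0.06 -0.07 0 0.03 -0.6" --pt "0.08 -0.11 0 0.03 -0.6" --pt "0.09 -0.14 0 0.03 -0.6" --pt "0.09 -0.14 0 0.03 -0.6" --pt "0.09 -0.14 0 0.03 -0.6"

```text
time_s: 43.45
position: [0.6703, 0.0231, 0.2198]
tool_rot: [-0.0, 0.732, 0.682, -0.0]
ft_force: [0.1, 0.1, -0.2]
finger_gap: 0.0685
finger_force: 0.0
```

Run:
```python
from h import *
info(); cp,im,d=shot('wrist'); glaze(cp,im,.052); cv2.imwrite('pics/w13.png',im)
```

```text
t 43.45 pos [670.3  23.1 219.8] tooly deg -4.02 gap 68.5 q1,q6 [0.03 1.68] F [ 0.1  0.1 -0.2]
blue [669.   31.7  51.1  31.   -5.6] [279. 180.]
blue [670.1  53.9  21.   20.6 -48.7] [277. 151.]
blue [672.   75.6  51.4  31.9  -4. ] [277. 120.]
```

Call:
drive_tool --pt "0 0.031 -0.04 0 -0.6" --pt "0 0.031 -0.08 0 -0.6" --pt "0 0.031 -0.12 0 -0.6" --pt "0 0.031 -0.15 0 -0.6" --pt "0 0.031 -0.17 0 -0.6" --pt "0 0.031 -0.182 0 -0.6" --pt "0 0.031 -0.182 0 -0.6" --pt "0 0.031 -0.182 0 -0.3" --pt "0 0.031 -0.182 0 0.2" --pt "0 0.031 -0.182 0 0.2" --pt "0 0.031 -0.182 0 0.2" --pt "0 0.031 -0.182 0 0.2"

```text
time_s: 44.7
position: [0.6714, 0.0541, 0.0398]
tool_rot: [0.001, 0.731, 0.682, 0.001]
ft_force: [-1.7, 2.5, 8.6]
finger_gap: 0.054
finger_force: 64.1
```

Call:
drive_tool --pt "0 0 0.03 0 0.2" --pt "0 0 0.06 0 0.2" --pt "0 0 0.1 0 0.2" --pt "-0.01 0.03 0.1 -0.031 0.2" --pt "-0.02 0.07 0.1 -0.031 0.2" --pt "-0.03 0.11 0.1 -0.031 0.2" --pt "-0.04 0.15 0.1 -0.031 0.2" --pt "-0.05 0.19 0.1 -0.031 0.2" --pt "-0.0553 0.2105 0.1 -0.031 0.2" --pt "-0.0553 0.2105 0.08 -0.031 0.2" --pt "-0.0553 0.2105 0.06 -0.031 0.2" --pt "-0.0553 0.2105 0.06 -0.031 0.2"

```text
time_s: 45.9
position: [0.6139, 0.264, 0.0962]
tool_rot: [-0.0, 0.742, 0.671, -0.001]
ft_force: [0.6, -0.6, -0.8]
finger_gap: 0.0541
finger_force: 63.7
```

Run:
```python
from h import *
tilt((100,100,40),(125,255,255))
```

```text
t 45.9 pos [613.9 264.   96.2] tooly deg -5.77 gap 54.1 q1,q6 [0.41 2.08] F [ 0.6 -0.6 -0.8]
tilt 0.3 dir -127.3 ctr [614.  263.7 108.8] ylo/hi 223.1 304.3
```

Call:
drive_tool --pt "0 0 -0.006 0 0.2" --pt "0 0 -0.012 0 0.2" --pt "0 0 -0.015 0 0.2" --pt "0 0 -0.018 0 0.2" --pt "0 0 -0.021 0 0.2" --pt "0 0 -0.024 0 0.2" --pt "0 0 -0.027 0 0.2" --pt "0 0 -0.03 0 0.2" --pt "0 0 -0.033 0 0.2" --pt "0 0 -0.035 0 0.2" --pt "0 0 -0.038 0 0.2" --pt "0 0 -0.038 0 0.2" --newtons 25

```text
time_s: 47.15
position: [0.6165, 0.2634, 0.0631]
tool_rot: [0.001, 0.742, 0.67, 0.001]
ft_force: [-7.7, -12.2, 29.7]
finger_gap: 0.0541
finger_force: 97.7
```

Run:
```python
from h import *
tilt((100,100,30),(125,255,255))
```

```text
t 47.15 pos [616.5 263.4  63.1] tooly deg -5.85 gap 54.1 q1,q6 [0.4  2.08] F [ -7.7 -12.2  29.7]
tilt 35.6 dir 84.0 ctr [615.6 261.2  84.4] ylo/hi 228.8 293.6
```

Call:
drive_tool --pt "0 0 -0.002 0 0.2" --pt "0 0 -0.004 0 0.2" --pt "0 0 -0.005 0 0.2" --pt "0 0 -0.005 0 0.1" --pt "0 0 -0.005 0 -0.1" --pt "0 0 -0.005 0 -0.35" --pt "0 0 -0.005 0 -0.6" --pt "0 0 -0.005 0 -0.6" --pt "0 0 -0.005 0 -0.6" --pt "0 0 0.02 0 -0.6" --pt "0 0 0.05 0 -0.6" --pt "0 0 0.1 0 -0.6"

```text
time_s: 48.4
position: [0.6137, 0.2636, 0.1585]
tool_rot: [-0.001, 0.742, 0.671, -0.002]
ft_force: [1.3, 0.5, 1.1]
finger_gap: 0.0683
finger_force: 0.0
```

Call:
drive_tool --pt "-0.02 -0.03 0.04 0 -0.6" --pt "-0.04 -0.06 0.08 0 -0.6" --pt "-0.06 -0.08 0.12 0 -0.6" --pt "-0.07 -0.1 0.15 0 -0.6" --pt "-0.07 -0.1 0.15 0 -0.6" --pt "-0.07 -0.1 0.15 0 -0.6"

```text
time_s: 49.0
position: [0.5455, 0.164, 0.3108]
tool_rot: [0.0, 0.742, 0.67, 0.001]
ft_force: [-0.3, -0.4, -0.5]
finger_gap: 0.0687
finger_force: 0.0
```

Run:
```python
from h import *
info(); cp,im,d=shot('wrist'); led(im,cp,d); cv2.imwrite('pics/w14.png',im)
C=cloud(cp,d); print('tray',C[330,250:330:20].round(3).tolist())
```

```text
t 49.0 pos [545.5 164.  310.8] tooly deg -5.83 gap 68.7 q1,q6 [0.29 1.96] F [-0.3 -0.4 -0.5]
blue 2064 tilt 47.3 84.4 s [41.8 92.4] y [ 4.8 55.2] z [10.5 65.6]
green 2122 tilt 48.0 84.2 s [-131.5  -80.7] y [ 5.9 55.5] z [10.1 66.3]
yellow 112 tilt 47.3 84.4 s [-44.5   6.6] y [ 6.7 55.5] z [12.1 66. ]
tray [[0.485, -0.056, 0.043], [0.511, -0.06, 0.04], [0.538, -0.062, 0.041], [0.565, -0.065, 0.041]]
```

View pics/w14.png

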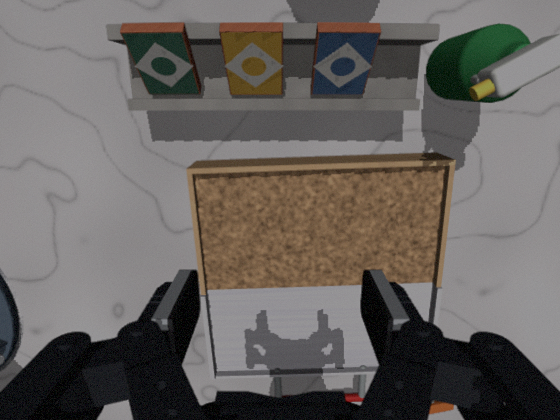

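The last picture shows all three tiles glaze out on the ledge at (163,62), (252,62) and (344,62), all at the same lean. The tray is flat and empty, and the mister hasn't moved.

```bash
python3 -c "
from station import ctrl
print(ctrl.hand_in())"
```

```text
the job is handed in; nothing more can be done
None
```

The job is handed in: the blue, green and yellow tiles went through the tray onto the cork bed and now lean glaze outwards on the ledge at about 47°, feet roughly 3 mm behind the lip; the tray is back down flat, and the robot time was about 49 s.

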